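# Fit the lever hub that suits the keyed test shaft

### The job

First take the white cap off the keyed shaft of the test stand and stand it upright in the small steel tray. Then choose the one lever hub that, with the shaft's key in its keyway, puts its arm in the slotted stop block, fit it fully home on the shaft with the arm lying in the slot, and let go. Leave the other two hubs and everything else on the table where they are.

Things in the scene. Friction and masses are not known exactly. Their poses are not given: they have to be found in the camera images.
- stand: fixed test stand: steel plate 178 x 230 mm, 12 mm thick, with an upright keyed shaft. Origin on the shaft axis at table level, z up, +x to the stand's far side, +y to its left. Three stop blocks, 56 x 56 mm and 28 mm high, stand on the plate 72 mm from the shaft axis: far (+x), left (+y) and right (-y); the front is free
- shaft (a point): shaft axis at the plate's upper face (12 mm above the table), where a seated hub's underside rests; axes as the stand. Shaft 23 mm in diameter, 46 mm high above the plate, its top 12 mm a cone. Its key, 7 mm wide, stands out to 19 mm from the axis on the front (-x) side, from the plate to 36 mm above it, the top 8 mm tapered
- slot (a point): centre, half-way up, of the slotted stop block: 56 x 56 x 28 mm, cut by a cross of open slots 32 mm wide, leaving four corner posts on a 4 mm floor. It stands at the far, left or right place by chance; the other two places hold solid blocks, on which an arm would foul. Axes as the stand
- hub_a_mid (a point): aluminium lever hub standing on the table; point at its centre, half-way up. Upright octagonal boss, z up, 56 mm across flats (facing its x axis and every 45 degrees), 70 mm high, 0.3 to 0.5 kg. A 27 mm bore runs right through, with one keyway over the whole height, 11 mm wide, reaching 23 mm from the axis, opposite the arm (on its -x side) seen from above. Its arm runs along +x
- hub_b_mid (a point): aluminium lever hub standing on the table; point at its centre, half-way up. Upright octagonal boss, z up, 56 mm across flats (facing its x axis and every 45 degrees), 70 mm high, 0.3 to 0.5 kg. A 27 mm bore runs right through, with one keyway over the whole height, 11 mm wide, reaching 23 mm from the axis, a quarter turn anticlockwise from the arm (on its +y side) seen from above. Its arm runs along +x
- hub_c_mid (a point): aluminium lever hub standing on the table; point at its centre, half-way up. Upright octagonal boss, z up, 56 mm across flats (facing its x axis and every 45 degrees), 70 mm high, 0.3 to 0.5 kg. A 27 mm bore runs right through, with one keyway over the whole height, 11 mm wide, reaching 23 mm from the axis, a quarter turn clockwise from the arm (on its -y side) seen from above. Its arm runs along +x
- hub_a_arm (a point): point on the arm of hub_a, 72 mm from the hub's axis along its +x, 15 mm above its underside; the arm is 16 mm wide, reaches 97 mm from the axis and lies 8 to 22 mm above the underside; the boss above it is clear
- hub_b_arm (a point): point on the arm of hub_b, 72 mm from the hub's axis along its +x, 15 mm above its underside; the arm is 16 mm wide, reaches 97 mm from the axis and lies 8 to 22 mm above the underside; the boss above it is clear
- hub_c_arm (a point): point on the arm of hub_c, 72 mm from the hub's axis along its +x, 15 mm above its underside; the arm is 16 mm wide, reaches 97 mm from the axis and lies 8 to 22 mm above the underside; the boss above it is clear
- cap_mid (a point): white plastic protective cap, point at its centre half-way up: round, 52 mm in diameter, 62 mm high, closed at the top, open below (inside 45 mm wide), 70 g. It starts over the shaft, resting on the plate
- tray_in (a point): centre of the inner floor (about 4 mm above the table) of the small fixed square steel tray, 130 x 130 mm outside, walls 4 mm thick and 22 mm high
- jar: amber jar, 40 mm in diameter, 60 mm high, origin under its centre, among the hubs. Bystander: leave it alone.
- bottle: white bottle, 60 mm in diameter, 150 mm high, origin under its centre, beside the hubs. Bystander: leave it alone.
- flask: clear bottle, 60 mm in diameter, 130 mm high, origin under its centre, behind the stand and hubs. Bystander: leave it alone.
- beaker: glass beaker, 68 mm in diameter, 85 mm high, origin under its centre, in front of the stand. Bystander: leave it alone.
- driver: screwdriver 190 mm long lying on the table, right of the hubs and the bottle. Bystander: leave it alone.
- phone: black phone 74 x 150 x 9 mm lying flat on the table, left of the stand. Bystander: leave it alone.
Mind the look-alikes: they are no part of the job. Leave any yellow look-alike of the part that bears hub_b_mid alone.

How it is judged (in metres and radians):
On the way, in this order (a step that is already met when the one before it is completed fails the run):
1. the cap stands upright in the tray (horizontal distance between cap_mid and tray_in below 0.05 m and z of cap_mid in the frame of tray_in below 0.036 m and angle between cap_mid's own z axis and vertical below 0.1 rad), for 0.2 s.
2. the matching hub is fully home on the shaft, its arm in the slotted block (((x of slot in the frame of stand above 0.04 m and z of hub_a_mid in the frame of stand below 0.0505 m and horizontal distance between hub_a_mid and shaft below 0.006 m and angle between hub_a_mid's own z axis and vertical below 0.07 rad and horizontal distance between hub_a_arm and slot below 0.014 m and linear speed of hub_a below 0.02 m/s) or (y of slot in the frame of stand above 0.04 m and z of hub_b_mid in the frame of stand below 0.0505 m and horizontal distance between hub_b_mid and shaft below 0.006 m and angle between hub_b_mid's own z axis and vertical below 0.07 rad and horizontal distance between hub_b_arm and slot below 0.014 m and linear speed of hub_b below 0.02 m/s) or (y of slot in the frame of stand below -0.04 m and z of hub_c_mid in the frame of stand below 0.0505 m and horizontal distance between hub_c_mid and shaft below 0.006 m and angle between hub_c_mid's own z axis and vertical below 0.07 rad and horizontal distance between hub_c_arm and slot below 0.014 m and linear speed of hub_c below 0.02 m/s))), for 0.2 s.
At the end, for the whole second after the job is handed in: The cap stands upright (within 0.1 rad) on the floor of the tray; the hub whose keyway suits the slotted block's place sits on the plate within 3.5 mm, within 6 mm of the shaft axis, upright within 0.07 rad, its arm point within 14 mm of the slot's centre, at rest (all of step 1 and ((x of slot in the frame of stand above 0.04 m and z of hub_a_mid in the frame of stand below 0.0505 m and horizontal distance between hub_a_mid and shaft below 0.006 m and angle between hub_a_mid's own z axis and vertical below 0.07 rad and horizontal distance between hub_a_arm and slot below 0.014 m and linear speed of hub_a below 0.02 m/s) or (y of slot in the frame of stand above 0.04 m and z of hub_b_mid in the frame of stand below 0.0505 m and horizontal distance between hub_b_mid and shaft below 0.006 m and angle between hub_b_mid's own z axis and vertical below 0.07 rad and horizontal distance between hub_b_arm and slot below 0.014 m and linear speed of hub_b below 0.02 m/s) or (y of slot in the frame of stand below -0.04 m and z of hub_c_mid in the frame of stand below 0.0505 m and horizontal distance between hub_c_mid and shaft below 0.006 m and angle between hub_c_mid's own z axis and vertical below 0.07 rad and horizontal distance between hub_c_arm and slot below 0.014 m and linear speed of hub_c below 0.02 m/s))); the robot touches nothing.
It fails at once if a hub that does not match is moved more than 35 mm ((not (x of slot in the frame of stand above 0.04 m) and distance of hub_a_mid from where it was at the start of the episode above 0.035 m) or (not (y of slot in the frame of stand above 0.04 m) and distance of hub_b_mid from where it was at the start of the episode above 0.035 m) or (not (y of slot in the frame of stand below -0.04 m) and distance of hub_c_mid from where it was at the start of the episode above 0.035 m)).
It fails at once if a bystander (jar, bottles, beaker, screwdriver, phone) is moved more than 35 mm (distance of any of jar, bottle, flask, beaker, driver, phone from where it was at the start of the episode above 0.035 m).
It also fails if it takes over 61 s, if anything falls off the work surface, if the arm or the gripper's body presses on something with over 40 N, if the wrist force passes 120 N, or if a joint passes its speed limit or range.

### The arm

A 6-joint arm with a two-finger parallel gripper is mounted at the origin on the work surface. World frame = base frame: x ahead of the robot, y to its left, z up, the work surface at z = 0. Lengths are in mm, angles in rad, forces in N, time in s.
With the tool pointing down it reaches from about 250 to 775 mm from the base axis. Payload 8.9 kg.
Tool frame: the origin (TCP) lies midway between the tips of the shut fingers; the grasp point (between the pads) lies 19 mm behind it; z points along the fingers, y is the line along which they close (so a half turn about z gives the same grasp; the last joint's range is limited). The gripper opens to 85 mm and grips with 20 to 120 N. Pads are 22 mm wide; open, the fingers measure 114 mm over their backs; the gripper's body (76 mm by 85 mm) begins 54 mm behind the grasp point. The pads swing forward as they close: fully open they stand 13 mm farther back than shut.
Start: joints at [1.111, 0.291, -0.153, 1.127, 0, 1.431], TCP at [165.54, 498.217, 231.305] pointing down, gripper open.
Joint ranges: [-2.52, 2.52], [-0.91, 1.74], [-1.3, 1.37], [-1.96, 2.02], [-1.52, 1.47], [-3.14, 3.14]. Speed limits (rad/s): [2.22, 2.22, 2.79, 3.14, 3.14, 3.14].

### API

Orientations are given as a rotation vector (axis times angle).
In Python, from station import read_state, get_image, camera_info, sign_off gives the robot as it stands.
- The arm moves only by the tool drive_tool, never from a script. Its arguments are lists of equal length, an entry for each row: "travel": the shift along the world's x, y, z in m, a list of three; "spin": the turn about the world's z in degrees. A call has exactly 5 rows; each row is the pose to reach, as a shift and turn from the pose commanded when the call began; what a row does not reach only later rows make up. A row lasts 1/12 s, in which the tool goes at most 41.7 mm and 7.16 degrees, less where a joint would pass 70% of its speed; a pose out of reach is approached as far as the arm can. A call with a gripper value outside its range is refused whole. "fingers" is the finger opening in m, from 0 to 0.0854, set as the call begins (left out, the last holds). The fingers move at their own pace and stop on an object; the grip force is fixed at half the most. Time passes only in rows, so rows that repeat a pose let the fingers close, or fill a call up. It gives the time, the measured TCP pose, the force, the opening and the grip force at its end, in the units of the state.
- read_state(): the state, without advancing time (a new reading comes with each control period).
- get_image(name): name is "scene" or "side" or "wrist"; returns (picture, depth): 480x640x3 uint8, red, green, blue; 480x640 float32, mm along the optical axis (not along the pixel's ray), 0 where there is no reading.
- camera_info(name): a dict with "vfov" (degrees; the focal length in pixels is half the picture's height over the tangent of half this angle, whatever the lens; pixels are square), "cx", "cy" (the principal point, pixels), "xyz" and "rotation" of the camera in the world; the wrist camera has in their place "tool_from_camera" (4x4, takes a point from camera to tool coordinates, whose origin is the TCP and whose axes are the flange's). Camera axes: x right, y up, looking along -z (the intrinsics and any distortion apply to the point x, -y, -z); pixel columns grow to the right and rows downward; lengths in mm; the calibration is good to about 2 mm. A picture is of the moment at which its call begins: read the wrist's pose just before it. camera_info takes no time and is no camera call.
- sign_off(): hands the job in; it is judged then, once.
The state is a dict: "t": time; "joints": joint angles; "qvel": joint speeds; "tau": joint torques, N m; "eef_pos": TCP position; "orientation": TCP orientation; "contact_force": force on the tool from outside, world axes, zero at the start; "torque": the same for the moment, N m; "gripper_width": finger opening in mm; "gripper_force": force on a finger pad.
Only numpy, scipy, OpenCV 4.12 (cv2) and the standard library are available. Lean on these libraries where they do the work, as an engineer would, in place of code of your own. Each camera call takes 0.05 s, during which the arm holds its last target. There are 200 camera calls.

## Working session

There is one attempt and no reset: what is moved stays moved. The work goes in short steps, Python scripts to look and compute and a tool call to move; the robot and the scene stay as the last step left them, time stands still between calls to the robot, and variables do not carry over. Pictures are saved under pics/ and viewed, at most 10 in all, crops included, and the job is handed in when it is done.

Besides the shell and the picture viewer there is one more tool, called by a JSON object that holds its "method" and its "body", one argument or row to a line. drive_tool: Moves the arm, as the interface text tells. Its arguments: {"type":"object","properties":{"travel":{"type":"array"},"spin":{"type":"array"},"fingers":{"type":"number"}},"required":["travel","spin"]}

```bash
mkdir -p pics; cat > h.py <<'E'
import numpy as np,cv2
from station import read_state,get_image,camera_info,sign_off
from scipy.spatial.transform import Rotation as R
def cam(name,st=None):
    c=camera_info(name)
    if name=="wrist":
        T=np.array(c["tool_from_camera"]);Rt=R.from_rotvec(st["orientation"]).as_matrix()
        return c,Rt@T[:3,:3],Rt@T[:3,3]+np.array(st["eef_pos"])
    r=np.array(c["rotation"]); 
    if r.shape!=(3,3): r=R.from_rotvec(r).as_matrix() if r.size==3 else r
    return c,r,np.array(c["xyz"])
def rays(c,Rm,u,v):
    f=240/np.tan(np.radians(c["vfov"])/2)
    d=np.stack([(u-c["cx"])/f,-(v-c["cy"])/f,-np.ones_like(u*1.)],-1)
    return d@Rm.T
def cloud(name,dep,st=None):
    c,Rm,p=cam(name,st);v,u=np.mgrid[:480,:640]
    return p+rays(c,Rm,u,v)*dep[...,None]
def onplane(name,u,v,z,st=None):
    c,Rm,p=cam(name,st);d=rays(c,Rm,np.array(u,float),np.array(v,float))
    return p+d*((z-p[2])/d[...,2])[...,None]
def snap(name,fn):
    st=read_state();im,d=get_image(name);cv2.imwrite("pics/"+fn+".png",im[...,::-1]);np.savez("pics/"+fn,im=im,d=d,pos=st["eef_pos"],ori=st["orientation"])
    return st,im,d
E
python3 - <<'E'
from h import *
for n in("scene","side","wrist"):
    print(n,camera_info(n)); snap(n,n+"0")
print(read_state())
E
```

```text
scene {'vfov': 55.58525094932718, 'cx': 323.83715336597595, 'cy': 235.12658818758408, 'xyz': array([1394.83592503, -277.83993825,  627.51854608]), 'rotation': array([0.8661983 , 0.631986  , 1.14805907])}
side {'vfov': 55.647021209682116, 'cx': 318.37967535644157, 'cy': 245.8633838341484, 'xyz': array([ 496.78708676, -915.13550823,  985.11228359]), 'rotation': array([ 0.78441817, -0.0329605 , -0.04026203])}
wrist {'vfov': 59.64809344991677, 'cx': 322.1157787059886, 'cy': 239.41376999761133, 'tool_from_camera': array([[-9.73834804e-04,  9.46229495e-01,  3.23494658e-01,
         8.36950062e+01],
       [ 9.99999089e-01,  1.22379155e-03, -5.69263634e-04,
         2.27624803e-01],
       [-9.34544071e-04,  3.23493809e-01, -9.46229825e-01,
        -1.42592480e+02],
       [ 0.00000000e+00,  0.00000000e+00,  0.00000000e+00,
         1.00000000e+00]])}
{'t': 0.15, 'joints': array([ 1.11067421e+00,  2.91135532e-01, -1.53909243e-01,  1.12670680e+00,
       -4.77959510e-06,  1.43149865e+00]), 'qvel': array([ 8.18668234e-05, -1.03729257e-03,  2.55179331e-04, -2.00180731e-03,
       -2.81900460e-04, -4.19910646e-05]), 'tau': array([ 1.36517487e-03, -5.37366879e+01,  3.31522393e+01,  1.14301089e-02,
       -1.60092673e-04,  1.00648552e-05]), 'eef_pos': array([165.41449151, 497.92996698, 230.88851981]), 'orientation': array([-5.01746983e-01, -3.10098517e+00,  1.43570566e-03]), 'contact_force': array([-0.29882119, -0.22645133,  0.00939249]), 'torque': array([-0.04691211,  0.00043329,  0.00902137]), 'gripper_force': 0.0, 'gripper_width': 85.68401618457119}
```

View pics/scene0.png

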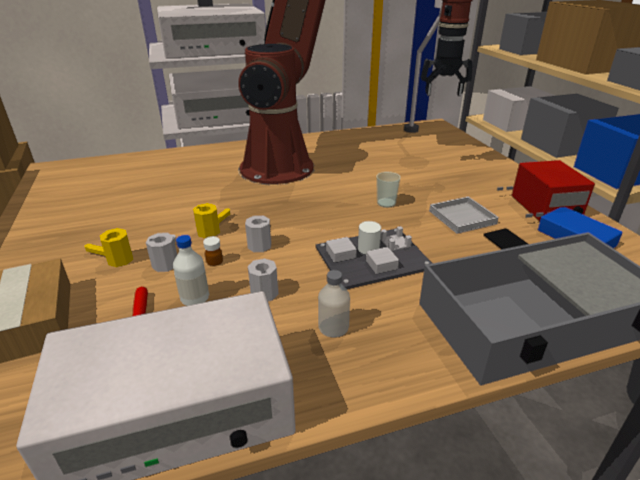

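View pics/side0.png

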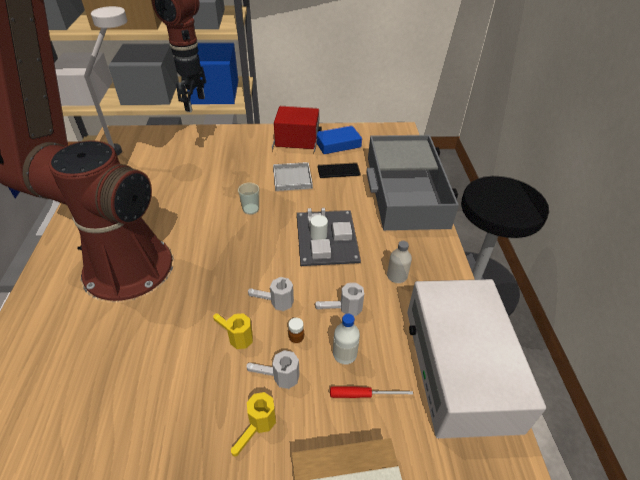

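The slotted block is at the stand's left (side view, ~(318,213)), with solid blocks at (343,231) and (320,248), so hub_b is needed. The silver hubs are at (282,293), (352,299) and (286,369). Zooming in for the keyways.

```bash
python3 - <<'E'
from h import *
im=cv2.imread("pics/side0.png")
a=cv2.resize(im[270:390,240:370],None,fx=4.6,fy=4.6,interpolation=cv2.INTER_CUBIC)
cv2.imwrite("pics/c1.png",a)
b=cv2.resize(im[155:270,265:365],None,fx=5,fy=5,interpolation=cv2.INTER_CUBIC)
cv2.imwrite("pics/c2.png",b)
d=np.load("pics/side0.npz")["d"];P=cloud("side",d)
print(onplane("side",[282,352,286,318,293,249,400,295,340],[285,290,360,220,177,210,277,322,240],[70,70,70,74,0,0,0,60,12]).round())
for n,(u,v) in dict(cap=(318,218),farblk=(343,228),rightblk=(320,246),tray=(293,177)).items(): print(n,P[v,u].round(),d[v,u])
E
```

```text
[[ 452. -144.   70.]
 [ 634. -167.   70.]
 [ 463. -366.   70.]
 [ 559.  103.   74.]
 [ 485.  421.    0.]
 [ 337.  243.    0.]
 [ 788.  -67.    0.]
 [ 485. -255.   60.]
 [ 626.   79.   12.]]
cap [559. 112.  74.] 1371.4421
farblk [636. 102.  40.] 1392.2933
rightblk [561.  25.  42.] 1333.529
tray [485. 414.   5.] 1629.9597
```

View pics/c1.png

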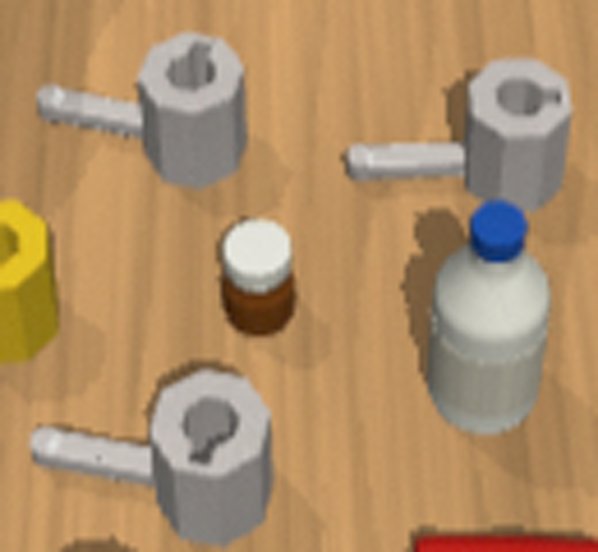

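View pics/c2.png

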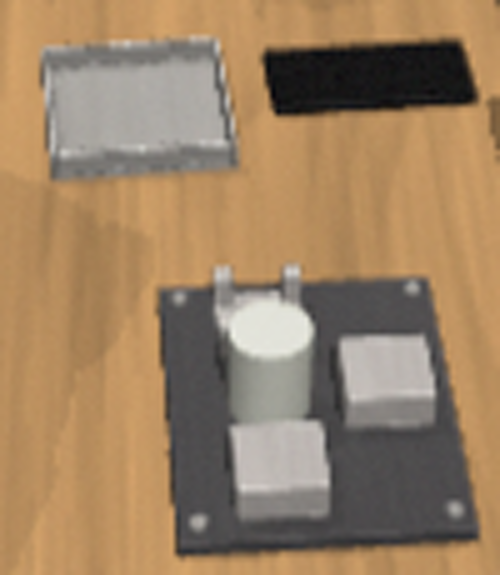

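Pictures show: the bottom hub (side px (286,369)) has its arm toward −x and its keyway down (−y), a quarter turn anticlockwise from the arm, so it is hub_b. The upper-left one (282,293) has its keyway up, so it is hub_c. The right one (352,299) has its keyway opposite the arm, so it is hub_a. The second crop confirms the slotted block at +y of the cap.

```bash
python3 - <<'E'
from h import *
for n in("side","scene"):
    P=cloud(n,np.load(f"pics/{n}0.npz")["d"])
    def sel(x,y,r,z0,z1):
        m=(np.hypot(P[...,0]-x,P[...,1]-y)<r)&(P[...,2]>z0)&(P[...,2]<z1);return P[m]
    def rect(p):
        return [np.round(q,1) for q in cv2.minAreaRect(p[:,:2].astype(np.float32))]
    def circ(p):
        c,r=cv2.minEnclosingCircle(p[:,:2].astype(np.float32));return np.round(c,1),round(r,1),p[:,2].mean().round(1),len(p)
    print(n,"cap",circ(sel(560,112,45,70,80)))
    for k,(x,y) in dict(far=(636,105),right=(561,30)).items():
        p=sel(x,y,45,36,46); print(k,rect(p),len(p))
    print("slot",rect(sel(560,180,50,36,46)))
    print("tray",rect(sel(485,418,100,15,30)))
    print("plate",rect(sel(570,110,170,9,15)))
    for k,(x,y) in dict(b=(463,-366),c=(452,-144),a=(634,-167)).items():
        print(k,circ(sel(x,y,45,66,76)),"arm",rect(sel(x-70,y,50,16,28)))
s=read_state();M=R.from_rotvec(s["orientation"]).as_matrix();print(M.round(3))
E
```

```text
side cap (array([559.6, 101.9]), 28.9, np.float64(75.0), 172)
far [array([632.2, 102.6]), array([56.5, 59.6]), np.float64(2.0)] 237
right [array([562.5,  36.4]), array([55.5, 77. ]), np.float64(2.3)] 271
slot [array([558.9, 174.2]), array([54.4, 56.8]), np.float64(2.3)]
tray [array([481.7, 409.9]), array([130.2, 141.3]), np.float64(4.3)]
plate [array([586.4, 101.3]), array([178.8, 234.7]), np.float64(1.7)]
b (array([ 462.1, -369.5]), 31.2, np.float64(71.0), 366) arm [array([ 407.5, -358.4]), array([24.6, 79. ]), np.float64(65.7)]
c (array([ 450.1, -145.5]), 31.6, np.float64(70.8), 260) arm [array([ 396.3, -131.2]), array([24.3, 80.9]), np.float64(62.6)]
a (array([ 636.8, -170.6]), 31.3, np.float64(71.1), 272) arm [array([ 575.3, -171.7]), array([20.2, 69.1]), np.float64(86.6)]
scene cap (array([558.5, 101.6]), 26.9, np.float64(74.1), 224)
far [array([630. , 103.3]), array([59.3, 56.7]), np.float64(3.4)] 384
right [array([560.9,  37.3]), array([56.7, 73.5]), np.float64(2.1)] 340
slot [array([557.1, 172.5]), array([58. , 57.3]), np.float64(0.1)]
tray [array([479.6, 411.4]), array([134.1, 133.6]), np.float64(4.9)]
plate [array([584.1, 102.5]), array([182.4, 232.3]), np.float64(2.0)]
b (array([ 460.7, -368.6]), 31.4, np.float64(69.7), 274) arm [array([ 375.2, -343. ]), array([23.6,  5.9]), np.float64(13.6)]
c (array([ 448.9, -145.3]), 30.4, np.float64(69.8), 231) arm [array([0., 0.]), array([0., 0.]), np.float64(0.0)]
a (array([ 633.8, -169.4]), 30.9, np.float64(69.8), 334) arm [array([ 536.6, -168.9]), array([0., 0.]), np.float64(0.0)]
[[-0.949  0.315 -0.   ]
 [ 0.315  0.949 -0.001]
 [ 0.    -0.001 -1.   ]]
```

{"method": "drive_tool", "body": {
  "travel": [
    [0.029,-0.029,0],
    [0.058,-0.058,0],
    [0.087,-0.087,0],
    [0.116,-0.116,0],
    [0.145,-0.145,0]
  ],
  "spin": [-5,-10,-15,-20,-25],
  "fingers": 0.0854
}}

```text
t: 0.57
eef_pos: [311.3, 351.7, 231.2]
orientation: [-1.166, -2.917, 0.0]
contact_force: [1.6, 2.1, 0.3]
gripper_width: 85.3
gripper_force: 0.0
```

{"method": "drive_tool", "body": {
  "travel": [
    [0.029,-0.029,0],
    [0.058,-0.058,0],
    [0.087,-0.087,0],
    [0.116,-0.116,0],
    [0.145,-0.145,0]
  ],
  "spin": [0,0,0,0,0]
}}

```text
t: 0.98
eef_pos: [456.6, 206.4, 231.3]
orientation: [-1.161, -2.919, -0.0]
contact_force: [0.5, 2.0, -0.1]
gripper_width: 85.6
gripper_force: 0.0
```

{"method": "drive_tool", "body": {
  "travel": [
    [0.026,-0.027,0],
    [0.052,-0.053,0],
    [0.078,-0.08,0],
    [0.103,-0.106,0],
    [0.103,-0.106,0]
  ],
  "spin": [0,0,0,0,0]
}}

```text
t: 1.4
eef_pos: [562.3, 97.6, 230.5]
orientation: [1.167, 2.915, -0.001]
contact_force: [-1.5, 0.1, -0.7]
gripper_width: 85.5
gripper_force: 0.0
```

{"method": "drive_tool", "body": {
  "travel": [
    [0,0,-0.03],
    [0,0,-0.065],
    [0,0,-0.1],
    [0,0,-0.125],
    [0,0,-0.14]
  ],
  "spin": [0,0,0,0,0]
}}

```text
t: 1.82
eef_pos: [556.4, 102.1, 87.9]
orientation: [-1.16, -2.915, 0.003]
contact_force: [-0.2, 0.5, -0.0]
gripper_width: 85.1
gripper_force: 0.0
```

{"method": "drive_tool", "body": {
  "travel": [
    [0,0,-0.015],
    [0,0,-0.03],
    [0,0,-0.043],
    [0,0,-0.053],
    [0,0,-0.053]
  ],
  "spin": [0,0,0,0,0]
}}

```text
t: 2.23
eef_pos: [557.0, 102.1, 36.2]
orientation: [-1.16, -2.916, 0.002]
contact_force: [0.3, 0.1, -0.1]
gripper_width: 85.6
gripper_force: 0.0
```

{"method": "drive_tool", "body": {
  "travel": [
    [0,0,0],
    [0,0,0],
    [0,0,0],
    [0,0,0],
    [0,0,0]
  ],
  "spin": [0,0,0,0,0],
  "fingers": 0.03
}}

```text
t: 2.65
eef_pos: [559.4, 102.3, 39.6]
orientation: [1.16, 2.918, 0.001]
contact_force: [-0.7, -1.0, 5.7]
gripper_width: 51.1
gripper_force: 62.5
```

{"method": "drive_tool", "body": {
  "travel": [
    [0,0,0],
    [0,0,0],
    [0,0,0],
    [0,0,0],
    [0,0,0]
  ],
  "spin": [0,0,0,0,0]
}}

```text
t: 3.07
eef_pos: [559.4, 102.3, 39.6]
orientation: [1.16, 2.917, 0.001]
contact_force: [-1.4, -0.7, 4.9]
gripper_width: 51.1
gripper_force: 62.5
```

{"method": "drive_tool", "body": {
  "travel": [
    [0,0,0.015],
    [0,0,0.035],
    [0,0,0.06],
    [0,0,0.08],
    [0,0,0.08]
  ],
  "spin": [0,0,0,0,0]
}}

```text
t: 3.48
eef_pos: [561.3, 102.4, 122.9]
orientation: [1.159, 2.913, 0.005]
contact_force: [0.8, 0.4, -0.4]
gripper_width: 51.0
gripper_force: 62.5
```

{"method": "drive_tool", "body": {
  "travel": [
    [-0.005,0.02,0],
    [-0.014,0.055,0],
    [-0.023,0.09,0],
    [-0.032,0.125,0],
    [-0.041,0.16,0]
  ],
  "spin": [0,0,0,0,0]
}}

```text
t: 3.9
eef_pos: [517.0, 263.6, 118.4]
orientation: [1.162, 2.919, 0.0]
contact_force: [0.9, 0.7, -0.2]
gripper_width: 50.9
gripper_force: 62.5
```

{"method": "drive_tool", "body": {
  "travel": [
    [-0.009,0.036,0],
    [-0.018,0.072,0],
    [-0.027,0.108,0],
    [-0.034,0.135,0],
    [-0.038,0.148,0]
  ],
  "spin": [0,0,0,0,0]
}}

```text
t: 4.32
eef_pos: [478.2, 413.6, 118.2]
orientation: [-1.157, -2.921, -0.002]
contact_force: [0.0, 0.2, -1.5]
gripper_width: 51.1
gripper_force: 62.5
```

{"method": "drive_tool", "body": {
  "travel": [
    [0,0,-0.015],
    [0,0,-0.035],
    [0,0,-0.055],
    [0,0,-0.07],
    [0,0,-0.078]
  ],
  "spin": [0,0,0,0,0]
}}

```text
t: 4.73
eef_pos: [478.6, 409.0, 38.2]
orientation: [-1.161, -2.918, 0.004]
contact_force: [-0.9, -0.2, -0.7]
gripper_width: 50.8
gripper_force: 62.5
```

{"method": "drive_tool", "body": {
  "travel": [
    [0,0,-0.003],
    [0,0,-0.006],
    [0,0,-0.008],
    [0,0,-0.009],
    [0,0,-0.009]
  ],
  "spin": [0,0,0,0,0]
}}

```text
t: 5.15
eef_pos: [479.9, 410.4, 31.8]
orientation: [1.161, 2.919, 0.001]
contact_force: [-0.2, -0.3, 0.4]
gripper_width: 51.1
gripper_force: 62.5
```

{"method": "drive_tool", "body": {
  "travel": [
    [0,0,0],
    [0,0,0],
    [0,0,0],
    [0,0,0],
    [0,0,0]
  ],
  "spin": [0,0,0,0,0],
  "fingers": 0.0854
}}

```text
t: 5.57
eef_pos: [479.6, 410.3, 31.5]
orientation: [1.161, 2.919, 0.0]
contact_force: [-0.0, -0.4, -0.1]
gripper_width: 85.3
gripper_force: 0.0
```

{"method": "drive_tool", "body": {
  "travel": [
    [0,0,0.005],
    [0,0,0.025],
    [0,0,0.06],
    [0,0,0.1],
    [0,0,0.14]
  ],
  "spin": [0,0,0,0,0]
}}

```text
t: 5.98
eef_pos: [478.9, 409.8, 172.9]
orientation: [-1.161, -2.919, 0.002]
contact_force: [0.8, 0.7, -0.1]
gripper_width: 85.9
gripper_force: 0.0
```

{"method": "drive_tool", "body": {
  "travel": [
    [0.007,-0.028,0],
    [0.016,-0.062,0],
    [0.025,-0.097,0],
    [0.034,-0.132,0],
    [0.043,-0.168,0]
  ],
  "spin": [0,0,0,0,0]
}}

```text
t: 6.4
eef_pos: [522.7, 240.9, 171.9]
orientation: [1.16, 2.919, 0.001]
contact_force: [-0.0, 0.1, 0.0]
gripper_width: 85.4
gripper_force: 0.0
```

{"method": "drive_tool", "body": {
  "travel": [
    [0.009,-0.035,0],
    [0.018,-0.07,0],
    [0.027,-0.105,0],
    [0.036,-0.14,0],
    [0.036,-0.14,0]
  ],
  "spin": [0,0,0,0,0]
}}

```text
t: 6.82
eef_pos: [560.2, 96.7, 171.8]
orientation: [1.167, 2.914, -0.002]
contact_force: [0.2, 0.0, 0.9]
gripper_width: 85.2
gripper_force: 0.0
```

{"method": "drive_tool", "body": {
  "travel": [
    [0,0,0],
    [0,0,0],
    [0,0,0],
    [0,0,0],
    [0,0,0]
  ],
  "spin": [0,0,0,0,0]
}}

```text
t: 7.23
eef_pos: [558.3, 103.3, 171.4]
orientation: [-1.159, -2.92, -0.0]
contact_force: [0.2, -0.6, 0.2]
gripper_width: 85.3
gripper_force: 0.0
```

```bash
python3 - <<'E'
from h import *
st,im,d=snap("wrist","w1");print(st["eef_pos"],st["t"])
s2,im2,d2=snap("side","side1")
P=cloud("side",d2)
m=(np.hypot(P[...,0]-481,P[...,1]-410)<45)&(P[...,2]>55)&(P[...,2]<80)
print("cap",cv2.minEnclosingCircle(P[m][:,:2].astype(np.float32)),P[m][:,2].mean(),m.sum())
P=cloud("wrist",d,st);np.set_printoptions(suppress=True)
m=(np.hypot(P[...,0]-559,P[...,1]-102)<25)&(P[...,2]>56)
print("top",P[m].mean(0),P[m].min(0),P[m].max(0),m.sum())
m=(np.hypot(P[...,0]-559,P[...,1]-102)<30)&(P[...,2]>25)
print("shaft+key",cv2.boundingRect(m.astype(np.uint8)))
E
```

```text
[558.2820208  103.33283422 171.37941208] 7.2333
cap ((482.16082763671875, 410.8691101074219), 30.787540435791016) 65.80727335328817 144
top [551.5138501  109.93980043 229.55113015] [537.7116925   95.36561345  56.000499  ] [565.59463354 124.72190435 251.1211979 ] 3496
shaft+key (191, 200, 257, 280)
```

View pics/w1.png

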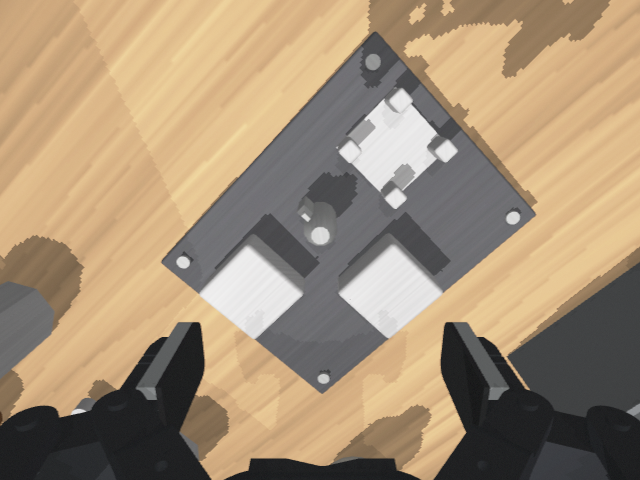

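Wrist view: the shaft's flat top is at (320,236) with the key toward (305,210). The slot posts are around (396,150) and the two solid blocks are at (252,290) and (390,290).

```bash
python3 - <<'E'
from h import *
z=np.load("pics/w1.npz");st=dict(eef_pos=z["pos"],orientation=z["ori"]);g=z["im"].min(-1);P=cloud("wrist",z["d"],st)
w=g[222:250,305:336]; _,lab,s,c=cv2.connectedComponentsWithStats((w>190).astype(np.uint8));i=1+s[1:,4].argmax();print(s[i],c[i]+[305,222])
print("shaft",onplane("wrist",*(c[i]+[305,222]),58.,st),P[236,320])
def rect(x,y,r):
    m=(np.hypot(P[...,0]-x,P[...,1]-y)<r)&(P[...,2]>38)&(P[...,2]<43);return [np.round(q,1) for q in cv2.minAreaRect(P[m][:,:2].astype(np.float32))],P[m][:,2].mean()
print(rect(631,104,46),rect(562,30,46),rect(558,174,46))
m=(np.hypot(P[...,0]-585,P[...,1]-102)<170)&(P[...,2]>9)&(P[...,2]<15);print("plate",cv2.minAreaRect(P[m][:,:2].astype(np.float32)))
E
```

```text
[  7   5  17  17 239] [319.94560669 235.11297071]
shaft [557.99107613 102.00244093  58.        ] [558.51618983 101.55188182  57.73125965]
([array([629.8, 104.8]), array([55.9, 55.3]), np.float64(1.9)], np.float64(39.734533962773064)) ([array([560.5,  30.6]), array([55.7, 55.7]), np.float64(2.0)], np.float64(39.7076810225229)) ([array([555.6, 174. ]), array([55.8, 56.1]), np.float64(1.7)], np.float64(39.74638019096918))
plate ((584.3814086914062, 103.09819030761719), (178.49200439453125, 230.0807647705078), 1.9995478391647339)
```

{"method": "drive_tool", "body": {
  "travel": [
    [-0.005,-0.026,0],
    [-0.012,-0.06,0],
    [-0.02,-0.096,0],
    [-0.027,-0.132,0],
    [-0.034,-0.168,0]
  ],
  "spin": [4,9,15,21,27]
}}

```text
t: 7.75
eef_pos: [524.1, -66.7, 171.4]
orientation: [0.437, 3.111, -0.0]
contact_force: [0.0, 0.5, 0.9]
gripper_width: 85.0
gripper_force: 0.0
```

{"method": "drive_tool", "body": {
  "travel": [
    [-0.007,-0.036,0],
    [-0.014,-0.072,0],
    [-0.021,-0.108,0],
    [-0.029,-0.144,0],
    [-0.036,-0.178,0]
  ],
  "spin": [6,12,18,24,30]
}}

```text
t: 8.17
eef_pos: [488.0, -245.4, 171.4]
orientation: [-0.381, 3.118, -0.0]
contact_force: [1.1, 0.4, 0.3]
gripper_width: 85.3
gripper_force: 0.0
```

{"method": "drive_tool", "body": {
  "travel": [
    [-0.007,-0.033,0],
    [-0.014,-0.066,0],
    [-0.02,-0.095,0],
    [-0.024,-0.115,0],
    [-0.026,-0.125,0]
  ],
  "spin": [5,10,14,14,14]
}}

```text
t: 8.58
eef_pos: [462.0, -371.1, 171.2]
orientation: [0.747, -3.051, 0.001]
contact_force: [-0.2, -0.6, 0.8]
gripper_width: 85.8
gripper_force: 0.0
```

{"method": "drive_tool", "body": {
  "travel": [
    [0,0,0],
    [0,0,0],
    [0,0,0],
    [0,0,0],
    [0,0,0]
  ],
  "spin": [0,0,0,0,0]
}}

```text
t: 9.0
eef_pos: [463.0, -367.6, 171.5]
orientation: [-0.752, 3.05, 0.0]
contact_force: [0.3, -0.3, 0.2]
gripper_width: 85.3
gripper_force: 0.0
```

```bash
python3 - <<'E'
from h import *
st,im,d=snap("wrist","w2");M=R.from_rotvec(st["orientation"]).as_matrix();print(st["eef_pos"],"yang",np.degrees(np.arctan2(M[1,1],M[0,1])))
P=cloud("wrist",d,st);np.set_printoptions(suppress=True)
h=(np.hypot(P[...,0]-461,P[...,1]+369)<45)&(P[...,2]>66)&(P[...,2]<75)
q=P[h][:,:2].astype(np.float32);hull=cv2.convexHull(q);mm=cv2.moments(hull);c=np.array([mm["m10"],mm["m01"]])/mm["m00"];print("top",c,cv2.minEnclosingCircle(q),P[h][:,2].mean(),h.sum(),"area",mm["m00"])
r=np.hypot(P[...,0]-c[0],P[...,1]-c[1])
a=(r>40)&(r<105)&(P[...,2]>19)&(P[...,2]<26)
l=cv2.fitLine(P[a][:,:2].astype(np.float32),cv2.DIST_HUBER,0,.01,.01).ravel();print("arm",cv2.minAreaRect(P[a][:,:2].astype(np.float32)),np.degrees(np.arctan2(l[1],l[0])),a.sum(),P[a].mean(0))
E
```

```text
[ 462.9968746  -367.61457126  171.50369696] yang 117.69879529426882
top [ 459.77842068 -368.88108389] ((459.5967102050781, -368.7784423828125), 30.344064712524414) 69.91424663847418 5004 area 2628.6274692411534
arm ((417.19085693359375, -349.6400451660156), (201.39691162109375, 99.87427520751953), 70.20235443115234) 38.60517 2201 [ 400.5004759  -349.47734984   22.03498968]
```

View pics/w2.png

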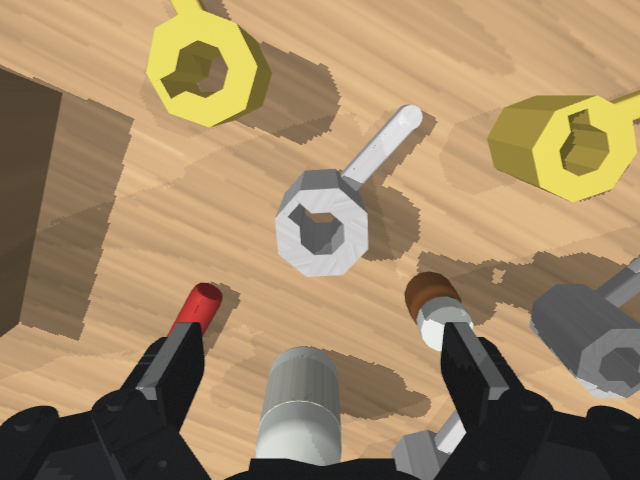

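Wrist view: the silver hub's bore is at (322,230), its arm runs up-right to (412,118) and its keyway is at (297,214), anticlockwise from the arm. It is hub_b. Refining the arm angle from those points only.

```bash
python3 - <<'E'
from h import *
z=np.load("pics/w2.npz");st=dict(eef_pos=z["pos"],orientation=z["ori"]);P=cloud("wrist",z["d"],st);im=z["im"].astype(int)
v,u=np.mgrid[:480,:640];grey=(im.max(-1)-im.min(-1)<25)
a=grey&(u>335)&(u<425)&(v>95)&(v<185)&(P[...,2]>19.5)&(P[...,2]<25)
p=P[a][:,:2].astype(np.float32);c=np.array([459.7,-368.8])
print(cv2.minAreaRect(p),len(p),p.mean(0));d=p.mean(0)-c;print("dir centre->arm",np.degrees(np.arctan2(d[1],d[0])))
l=cv2.fitLine(p,cv2.DIST_HUBER,0,.01,.01).ravel();print(np.degrees(np.arctan2(l[1],l[0])))
h=(np.hypot(P[...,0]-c[0],P[...,1]-c[1])<45)&(P[...,2]>66)&(P[...,2]<75)
m=np.zeros((480,640),np.uint8);m[h]=1
hull=cv2.convexHull(np.argwhere(m)[:,::-1].astype(np.float32));H=onplane("wrist",hull[:,0,0],hull[:,0,1],70.,st)[:,:2].astype(np.float32)
q=cv2.approxPolyDP(H.reshape(-1,1,2),4,True).reshape(-1,2);e=np.roll(q,-1,0)-q;print(len(q),np.degrees(np.arctan2(e[:,1],e[:,0]))%45,np.hypot(*e.T))
E
```

```text
((399.51959228515625, -354.247802734375), (18.51314353942871, 69.43309020996094), 72.5333023071289) 2245 [ 398.2699  -354.13614]
dir centre->arm 166.5742780009826
-15.214821
8 [30.545025 30.969082 30.689835 31.668808 31.736618 30.600098 29.715958
 31.171387] [22.767351 23.530436 22.392805 23.390398 23.58787  23.10039  23.362347
 23.195843]
```

{"method": "drive_tool", "body": {
  "travel": [
    [-0.003,-0.0005,-0.015],
    [-0.003,-0.0005,-0.045],
    [-0.003,-0.0005,-0.075],
    [-0.003,-0.0005,-0.095],
    [-0.003,-0.0005,-0.1]
  ],
  "spin": [3,3,3,3,3]
}}

```text
t: 9.47
eef_pos: [458.0, -367.1, 68.1]
orientation: [0.83, -3.027, -0.007]
contact_force: [-0.7, 0.6, 0.9]
gripper_width: 85.6
gripper_force: 0.0
```

{"method": "drive_tool", "body": {
  "travel": [
    [0,0,-0.012],
    [0,0,-0.024],
    [0,0,-0.033],
    [0,0,-0.037],
    [0,0,-0.037]
  ],
  "spin": [0,0,0,0,0]
}}

```text
t: 9.88
eef_pos: [459.5, -368.9, 34.1]
orientation: [0.83, -3.03, -0.001]
contact_force: [-1.4, -0.5, -0.5]
gripper_width: 85.4
gripper_force: 0.0
```

{"method": "drive_tool", "body": {
  "travel": [
    [0,0,0],
    [0,0,0],
    [0,0,0],
    [0,0,0],
    [0,0,0]
  ],
  "spin": [0,0,0,0,0],
  "fingers": 0.03
}}

```text
t: 10.3
eef_pos: [460.1, -369.7, 35.4]
orientation: [-0.829, 3.029, -0.002]
contact_force: [-0.9, 1.1, 5.9]
gripper_width: 55.1
gripper_force: 64.7
```

{"method": "drive_tool", "body": {
  "travel": [
    [0,0,0],
    [0,0,0],
    [0,0,0],
    [0,0,0],
    [0,0,0]
  ],
  "spin": [0,0,0,0,0]
}}

```text
t: 10.72
eef_pos: [460.1, -369.7, 35.4]
orientation: [-0.829, 3.029, -0.002]
contact_force: [-0.4, 1.1, 5.1]
gripper_width: 55.3
gripper_force: 64.7
```

{"method": "drive_tool", "body": {
  "travel": [
    [0,0,0.015],
    [0,0,0.04],
    [0,0,0.07],
    [0,0,0.095],
    [0,0,0.105]
  ],
  "spin": [0,0,0,0,0]
}}

```text
t: 11.13
eef_pos: [460.7, -370.4, 142.9]
orientation: [-0.829, 3.028, -0.006]
contact_force: [1.6, -1.1, -2.7]
gripper_width: 54.9
gripper_force: 65.0
```

{"method": "drive_tool", "body": {
  "travel": [
    [0.004,0.02,0],
    [0.01,0.05,0],
    [0.017,0.082,0],
    [0.024,0.114,0],
    [0.031,0.146,0]
  ],
  "spin": [-4,-9,-14,-19,-24]
}}

```text
t: 11.55
eef_pos: [490.1, -221.7, 138.5]
orientation: [0.174, -3.136, -0.001]
contact_force: [0.8, 0.6, -3.4]
gripper_width: 55.1
gripper_force: 65.0
```

{"method": "drive_tool", "body": {
  "travel": [
    [0.007,0.033,0],
    [0.014,0.066,0],
    [0.021,0.099,0],
    [0.028,0.132,0],
    [0.034,0.165,0]
  ],
  "spin": [-6,-12,-18,-24,-30]
}}

```text
t: 11.97
eef_pos: [524.3, -56.6, 138.6]
orientation: [-0.645, -3.074, -0.0]
contact_force: [0.6, 0.7, -3.3]
gripper_width: 55.2
gripper_force: 65.0
```

{"method": "drive_tool", "body": {
  "travel": [
    [0.007,0.033,0],
    [0.014,0.066,0],
    [0.022,0.103,0],
    [0.029,0.138,0],
    [0.0335,0.1605,0]
  ],
  "spin": [-5,-10,-15,-20,-20]
}}

```text
t: 12.38
eef_pos: [557.8, 105.4, 138.5]
orientation: [-1.166, -2.916, -0.001]
contact_force: [0.6, -0.1, -3.4]
gripper_width: 55.5
gripper_force: 65.1
```

{"method": "drive_tool", "body": {
  "travel": [
    [0,0,0],
    [0,0,0],
    [0,0,0],
    [0,0,0],
    [0,0,0]
  ],
  "spin": [0,0,0,0,0]
}}

```text
t: 12.8
eef_pos: [557.8, 101.1, 139.1]
orientation: [-1.163, -2.918, 0.001]
contact_force: [-0.0, -0.8, -3.3]
gripper_width: 54.8
gripper_force: 65.2
```

```bash
python3 - <<'E'
from h import *
st,im,d=snap("wrist","w3");M=R.from_rotvec(st["orientation"]).as_matrix();print(st["eef_pos"],"yang",np.degrees(np.arctan2(M[1,1],M[0,1])))
P=cloud("wrist",d,st);x,y,z=st["eef_pos"];np.set_printoptions(suppress=True,precision=1)
r=np.hypot(P[...,0]-x,P[...,1]-y)
h=(r<34)&(P[...,2]>z+28)&(P[...,2]<z+42)
hull=cv2.convexHull(P[h][:,:2].astype(np.float32));mm=cv2.moments(hull);print("top",mm["m10"]/mm["m00"],mm["m01"]/mm["m00"],mm["m00"],P[h][:,2].mean())
a=(r>40)&(r<105)&(P[...,2]>z-18)&(P[...,2]<z-6)&(P[...,1]>y+30)
p=P[a][:,:2].astype(np.float32);print(cv2.minAreaRect(p),len(p),p.mean(0));l=cv2.fitLine(p,cv2.DIST_HUBER,0,.01,.01).ravel();print("arm",np.degrees(np.arctan2(l[1],l[0])))
s,im,d=snap("side","side3");P=cloud("side",d);
h=(np.hypot(P[...,0]-x,P[...,1]-y-72)<60)&(P[...,2]>z-18)&(P[...,2]<z-6);p=P[h][:,:2].astype(np.float32);print("side arm",len(p),cv2.minAreaRect(p) if len(p) else 0)
E
```

```text
[557.84845656 101.13448684 139.13354459] yang 46.538805585694895
top 557.5065917597825 101.7602769031121 2837.1012678127736 173.5048586329346
((555.5006713867188, 169.49684143066406), (16.73590087890625, 58.16341018676758), 2.0888378620147705) 6342 [554.7 170.1]
arm -89.07256
side arm 1 ((552.9414672851562, 194.69842529296875), (0.0, 0.0), 0.0)
```

View pics/w3.png

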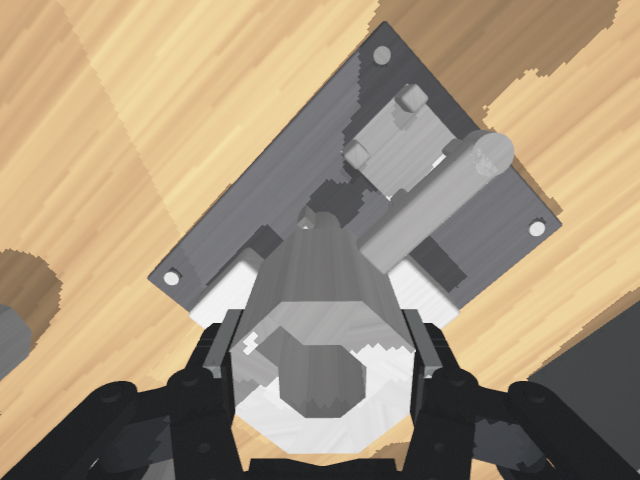

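Wrist view: the hub is held over the stand with its arm (tip at (492,152)) running parallel to the slot at stand-left. Its yaw is 2.1° against the stand's 1.9°, and its centre is within 0.7 mm of the shaft. Lowering.

{"method": "drive_tool", "body": {
  "travel": [
    [0.0005,0.0004,-0.008],
    [0.0005,0.0004,-0.018],
    [0.0005,0.0004,-0.028],
    [0.0005,0.0004,-0.036],
    [0.0005,0.0004,-0.038]
  ],
  "spin": [0,0,0,0,0]
}}

```text
t: 13.32
eef_pos: [557.1, 102.5, 99.0]
orientation: [-1.16, -2.916, 0.002]
contact_force: [-0.7, 0.6, -3.0]
gripper_width: 54.9
gripper_force: 65.2
```

{"method": "drive_tool", "body": {
  "travel": [
    [0,0,-0.004],
    [0,0,-0.008],
    [0,0,-0.012],
    [0,0,-0.016],
    [0,0,-0.018]
  ],
  "spin": [0,0,0,0,0]
}}

```text
t: 13.73
eef_pos: [558.4, 102.6, 82.8]
orientation: [-1.161, -2.919, 0.0]
contact_force: [0.4, 0.0, -3.0]
gripper_width: 55.3
gripper_force: 65.2
```

{"method": "drive_tool", "body": {
  "travel": [
    [0,0,-0.004],
    [0,0,-0.008],
    [0,0,-0.012],
    [0,0,-0.016],
    [0,0,-0.018]
  ],
  "spin": [0,0,0,0,0]
}}

```text
t: 14.15
eef_pos: [558.2, 102.6, 64.6]
orientation: [-1.161, -2.919, 0.0]
contact_force: [-0.1, -0.3, -2.9]
gripper_width: 55.2
gripper_force: 65.2
```

{"method": "drive_tool", "body": {
  "travel": [
    [0,0,-0.004],
    [0,0,-0.008],
    [0,0,-0.011],
    [0,0,-0.014],
    [0,0,-0.015]
  ],
  "spin": [0,0,0,0,0]
}}

```text
t: 14.57
eef_pos: [558.3, 102.6, 49.8]
orientation: [-1.161, -2.919, 0.0]
contact_force: [-0.9, -0.5, -3.5]
gripper_width: 55.3
gripper_force: 65.2
```

{"method": "drive_tool", "body": {
  "travel": [
    [0,0,-0.001],
    [0,0,-0.002],
    [0,0,-0.0025],
    [0,0,-0.003],
    [0,0,-0.003]
  ],
  "spin": [0,0,0,0,0]
}}

```text
t: 14.98
eef_pos: [558.6, 102.6, 47.4]
orientation: [1.161, 2.919, 0.0]
contact_force: [0.5, -0.6, -2.4]
gripper_width: 55.2
gripper_force: 65.1
```

{"method": "drive_tool", "body": {
  "travel": [
    [0,0,0],
    [0,0,0],
    [0,0,0],
    [0,0,0],
    [0,0,0]
  ],
  "spin": [0,0,0,0,0],
  "fingers": 0.0854
}}

```text
t: 15.4
eef_pos: [558.7, 102.6, 47.5]
orientation: [1.161, 2.919, 0.0]
contact_force: [0.1, 1.3, -0.4]
gripper_width: 85.2
gripper_force: 0.0
```

{"method": "drive_tool", "body": {
  "travel": [
    [0,0,0],
    [0,0,0.01],
    [0,0,0.04],
    [0,0,0.08],
    [0,0,0.12]
  ],
  "spin": [0,0,0,0,0]
}}

```text
t: 15.82
eef_pos: [557.6, 102.6, 168.9]
orientation: [-1.161, -2.918, 0.001]
contact_force: [1.6, -0.2, 0.1]
gripper_width: 85.3
gripper_force: 0.0
```

{"method": "drive_tool", "body": {
  "travel": [
    [0,0,0.01],
    [0,0,0.02],
    [0,0,0.03],
    [0,0,0.03],
    [0,0,0.03]
  ],
  "spin": [0,0,0,0,0]
}}

```text
t: 16.23
eef_pos: [558.2, 102.6, 196.7]
orientation: [-1.161, -2.918, 0.001]
contact_force: [0.6, -0.4, -0.6]
gripper_width: 85.4
gripper_force: 0.0
```

```bash
python3 - <<'E'
from h import *
np.set_printoptions(suppress=True,precision=1)
st,im,d=snap("wrist","w4");P=cloud("wrist",d,st);print(st["eef_pos"],st["gripper_width"])
r=np.hypot(P[...,0]-558,P[...,1]-102)
h=(r<36)&(P[...,2]>72)&(P[...,2]<100);q=P[h];hull=cv2.convexHull(q[:,:2].astype(np.float32));mm=cv2.moments(hull)
print("top",mm["m10"]/mm["m00"],mm["m01"]/mm["m00"],mm["m00"],q[:,2].mean(),np.percentile(q[:,2],[5,95]))
a=(r>45)&(r<105)&(P[...,2]>28)&(P[...,2]<37)&(P[...,1]>140);p=P[a];print("arm",cv2.minAreaRect(p[:,:2].astype(np.float32)),p.mean(0))
s,im,d=snap("side","side4");P=cloud("side",d);m=(np.hypot(P[...,0]-481,P[...,1]-410)<45)&(P[...,2]>55)&(P[...,2]<80);print("cap",P[m].mean(0))
E
```

```text
[558.2 102.6 196.7] 85.3903501089589
top 558.6635583367555 103.2011996933747 2616.6739642224275 81.35552680812394 [77.1 82.9]
arm ((554.6268920898438, 173.67771911621094), (54.35359191894531, 55.16000747680664), 2.082231044769287) [555.7 173.5  33.6]
cap [481.4 404.5  65.7]
```

View pics/w4.png

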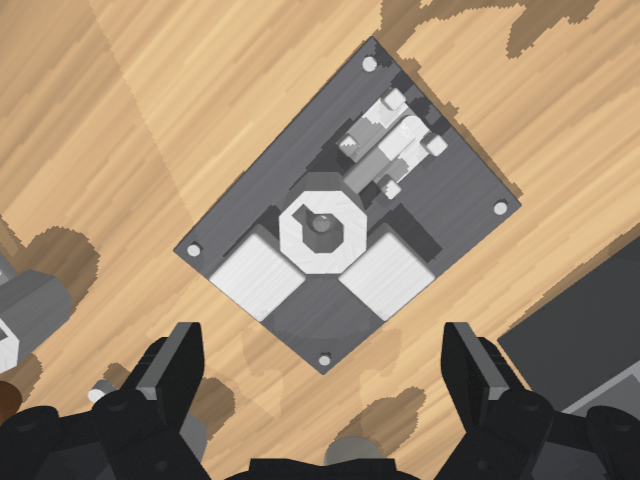

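The hub sits fully home: its top is at about 82 mm, its centre is within about 1.5 mm of the shaft, and its arm lies between the four posts (~(395,145)). The cap is upright in the tray. Handing in.

```bash
python3 -c "from station import sign_off;print(sign_off())"
```

```text
the job is handed in; nothing more can be done
None
```

The white cap stands upright in the tray, and hub_b (the match for the left-hand slotted block) is seated on the shaft with its arm in the slot. The gripper is clear and the job is handed in at about 16 s; no verdict came back.

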